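Send a clip caddy down the bench gravity rail and latch it at the end stop

TASK

Hang the orange caddy of grafting clips by its two wheels on the yellow high end of the sloped rail, without dropping it or pressing it down, and let go so that it rolls down by itself to the orange catch. Once it has come to rest there, push it gently on through the catch and beyond the click, until you feel it firm against the red tip of the stop screw, with the catch dropped behind its front pin, and take your hand away. Do not ram the stop, and leave everything else on the bench where it is.

Things in the scene. Friction and masses are not known exactly. Their poses are not given: they have to be found in the camera images.
- hanger: Orange caddy of red clips on a twin-wheel roller hanger, loose, 0.55-0.85 kg, standing on the bench. Origin: centre of caddy underside; z up, y along travel (-y end leads downhill), x across. Caddy 76 (x) by 92 (y) by 58 mm high, steel strap over its mouth, top at z=60 mm. Steel side plate at x=-17 to -13 mm, z=58 to 185 mm, y=+-61 mm. Both ends alike. On the rail it rolls at 0.03-0.2 m/s
- hanger_run (a point): Point between the two white wheels at the height where they run on the rail: hanger x=0, y=0, z=140 mm. Wheels at y=+-38 mm, running radius 12 mm; groove 12 mm wide, its flanges flare to 20 mm and reach 5 mm lower (z=135). The hanger is open on its +x side from z=60 to 135 mm: move it in its +x direction until this point is over the rail, then lower it onto the rail
- hanger_grip (a point): Middle of the black grip tab on top of the hanger: x=0, y=0, z=207 mm. Tab 10 mm thick (x), 30 mm wide (y), z=185 to 225 mm, straight above the rail line; pinch it across x from above. A steel flange lies under it at z=185 mm
- hanger_tail (a point): Centre of the outer face of the trailing push plate, an upright steel plate at the hanger's uphill end: x=-3.5, y=+58, z=155 mm; it spans x=-17 to +10, z=144 to 166 mm. A brass catch pin (8 mm thick, along x, x=-15 to +12) sits above it at y=+56, z=176 mm, flush within 2 mm
- rail_stand: Fixed stand of the gravity rail. Origin: on the bench below the middle of the rail; y along the rail to its high end, x across, away from the robot's side; posts at x=85, y=+-250 mm, the high one 285 mm tall. Rail: flat bar on edge, 8 mm thick, 20 mm tall, 550 mm long (y=+-275), top 170 mm above the bench at y=-275, rising at 0.07-0.13 rad: set by hand, NOT measured, to be felt or seen
- rail_load (a point): Point on the bench straight below the middle of the rail's yellow loading length (stand x=0, y=115 mm, z=0; yellow from y=35 to 195 mm). The rail top here is 197 to 221 mm above the bench, depending on the unmeasured slope. Load here, hanger y axis along the stand's y axis
- rail_low (a point): Point on the bench below the rail's low end (stand x=0, y=-275, z=0). The end stop, a dark block, is clamped 60 to 90 mm uphill of here; its stop screw with a red rubber tip sticks out 2 to 12 mm uphill towards hanger_nose. Neither setting is measured. The catch halts a rolling hanger 26 to 38 mm short of the screw. Screw and clamps hold; keep pushes on the tip under 25 N
- catch (a joint): Angle (rad) of the orange spring catch hinged on the end stop above the rail. The hanger's front pin lifts it as the hanger is pushed through, against 5 to 10 N, and it then drops behind the pin, 1 to 12 mm BEFORE the hanger meets the stop screw; drag under it 1 to 3 N. 0 = down, empty or hanger waiting before it; 0.15 to 0.2 = riding over the pin; 0.04 to 0.12 = dropped, lying on the pin
- hanger_blue: empty blue caddy on a hanger of the same shape and size, standing on the bench; stays where it is. Origin: centre of its underside
- flask: red flask with a green cap, 72 mm wide, 200 mm tall. Origin: centre of its underside
- pots: stack of terracotta pots, 100 mm wide, 125 mm tall. Origin: centre of its underside
- dibber: hand dibber with a wooden handle and steel tip, lying on the bench, 190 mm long, 30 mm high. Origin: its middle on the bench, x along it
- jar: glass jar with white lid, 62 mm wide, 74 mm tall. Origin: centre of its underside
- hanger_nose (a point): Point on the outer face of the leading push plate: x=0, y=-58, z=154 mm; equal to the trailing one, with its own catch pin above at y=-56, z=176 mm. When the hanger is home the tip of the stop screw touches this face
Mind the look-alikes: they are no part of the job. What is shaped like the hanger but pink is not meant.

How it is judged:
By the outcome, as a careful person would: the job done as asked, in the order asked, and still so for the second after the job is handed in, with the robot touching nothing.
It also fails if it takes over 67 s, if anything falls off the work surface, if the arm or the gripper's body presses on something with over 40 N, if the wrist force passes 120 N, or if a joint passes its speed limit or range.

ROBOT

A 7-joint arm with a two-finger parallel gripper is mounted at the origin on the work surface. World frame = base frame: x ahead of the robot, y to its left, z up, the work surface at z = 0. Lengths are in m, angles in rad, forces in N, time in s.
With the tool pointing down it reaches from about 0.375 to 0.925 m from the base axis. Payload 3.1 kg.
Tool frame: the origin (TCP) lies between the finger pads; the fingertips stand 19 mm ahead of it and the grasp point (between the pads) is the TCP; z points along the fingers, y is the line along which they close (so a half turn about z gives the same grasp; the last joint's range is limited). The gripper opens to 85 mm and grips with 20 to 120 N. Pads are 22 mm wide; open, the fingers measure 114 mm over their backs; the gripper's body (76 mm by 85 mm) begins 54 mm behind the grasp point. The pads swing forward as they close: fully open they stand 13 mm farther back than shut.
Start: joints at [-1.305, 0.383, 0.044, 1.598, -0.018, 1.161, -0.05], TCP at [0.231, 0.607, 0.25] pointing down, gripper open.
Joint ranges: [-2.61, 2.61], [-0.41, 2.15], [-1.48, 1.57], [0, 2.5], [-1.57, 4.71], [0.05, 1.97], [-2.85, 2.85]. Speed limits (rad/s): [2.79, 2.79, 3.14, 3.14, 3.14, 3.14, 3.14].

INTERFACE

Orientations are given as a unit quaternion [x, y, z, w].
In Python, from bench import move_ptp, movel, move_j, move_gripper, pause, inverse_kinematics, read_camera, camera_params, MotionError, sign_off, look_for, tip_of, read_time_s, read_qpos, read_joint_vel, read_effort, read_eef_pos, read_tcp_rot, read_ft_force, read_ft_torque, read_finger_gap, read_grasp_force gives the robot as it stands. Calls block until the motion is done:
- move_ptp(position, orientation): joint-space move of the TCP to a pose.
- movel(position, orientation=None, speed=0.15): straight line of the TCP; orientation=None keeps the orientation; speed is the mean speed in m/s.
- move_j(angles): joint-space move.
- move_gripper(opening, effort=None): finger opening in m; effort is the grip in N (None keeps the last); returns when the fingers have stopped.
- pause(seconds).
- inverse_kinematics(position, orientation): joint angles nearest the present ones, or None.
- read_camera(name): name is "scene" or "top" or "wrist"; returns the picture (384x512x3 uint8, red, green, blue); there is no depth.
- camera_params(name): a dict with "K" (3x3 intrinsics, pixels), "camera_from_world" (4x4, takes a point from world to camera coordinates). Camera axes: x right, y down, z forward; pixel columns grow to the right and rows downward; lengths in m; the calibration is good to about 2 mm. A picture is of the moment at which its call begins: read the wrist's pose just before it. camera_params takes no time and is no camera call; for the wrist camera it gives the pose at the moment of the call.
A pose or a line that the arm cannot do raises MotionError and nothing moves.
- sign_off(): hands the job in; it is judged then, once.
Trained networks look in the newest picture that a camera, given by its name, has taken for a name from the list of things; names that differ only in an ending like _2 or _b are one class to them, and where a whole thing is asked for, a point or a joint stands for the part that bears it (a point fixed in the world has none). Each returns a list of dicts, best first, with "confidence" (0 to 1); they miss things now and then, are a little off and sometimes report something else, mostly with a low value. They report only what shows in the picture. A call takes as long as a camera call. They do not tell look-alikes from the thing itself.
- look_for(camera, name): "at" ([column, row] in pixels, amid what is visible of it).
- tip_of(camera, name): "at" ([column, row] in pixels: a listed point, or the origin of a listed thing).
Readings, each from a call of its own:
- read_time_s(): time.
- read_qpos(): joint angles.
- read_joint_vel(): joint speeds.
- read_effort(): joint torques, N m.
- read_eef_pos(): TCP position.
- read_tcp_rot(): TCP orientation.
- read_ft_force(): force on the tool from outside, world axes, zero at the start.
- read_ft_torque(): the same for the moment, N m.
- read_finger_gap(): finger opening in m.
- read_grasp_force(): force on a finger pad.
Only numpy, scipy, OpenCV 4.12 (cv2) and the standard library are available. Lean on these libraries where they do the work, as an engineer would, in place of code of your own. Each camera call takes 0.05 s, during which the arm holds its last target. There are 200 camera calls.

## Working session

There is one attempt and no reset: what is moved stays moved. The work goes in short steps, each a Python script; the robot and the scene stay as the last script left them, time stands still between calls to the robot, and variables do not carry over. Pictures are saved under pics/ and viewed, at most 10 in all, crops included, and the job is handed in when it is done.

```bash
mkdir -p pics; ls
cat > h.py <<'E'
from bench import *
import numpy as np, cv2
def P(c):
    p=camera_params(c); return np.array(p["K"])@np.array(p["camera_from_world"])[:3]
def proj(c,X):
    q=P(c)@np.append(X,1); return q[:2]/q[2]
def tri(obs): # [(P,uv)]
    A=[]
    for p,(u,v) in obs: A+= [u*p[2]-p[0], v*p[2]-p[1]]
    w=np.linalg.svd(np.array([a/np.linalg.norm(a[:3]) for a in A]))[2][-1]; return w[:3]/w[3]
def onz(p,uv,z): # intersect ray with plane z
    u,v=uv; A=np.array([u*p[2]-p[0], v*p[2]-p[1]])
    return np.append(np.linalg.solve(A[:,:2],-(A[:,2]*z+A[:,3])),z)
def save(n,im): cv2.imwrite("pics/"+n,im[:,:,::-1])
E
python3 - <<'E'
from h import *
a=read_camera("scene");b=read_camera("top")
save("both.png",cv2.resize(np.vstack([a,b]),None,fx=.78,fy=.78) if 0 else np.vstack([a,b])[:, :][:768]) 
save("scene.png",cv2.resize(a,(800,600),interpolation=cv2.INTER_CUBIC));save("top.png",cv2.resize(b,(800,600),interpolation=cv2.INTER_CUBIC))
for c in("scene","top"):
    for n in ["hanger","hanger_grip","hanger_run","hanger_tail","hanger_nose","rail_stand","rail_load","rail_low","catch","hanger_blue","flask","pots","dibber","jar"]:
        print(c,n,[(np.round(d["at"],1).tolist(),round(d["confidence"],2)) for d in tip_of(c,n)])
print(read_time_s(),read_tcp_rot(),read_eef_pos())
E
```

```text
pics
scene hanger [([102.2, 241.9], 0.6), ([223.7, 251.1], 0.57)]
scene hanger_grip [([220.2, 205.3], 0.78), ([77.3, 195.7], 0.65)]
scene hanger_run [([82.5, 209.9], 0.87), ([224.2, 220.9], 0.62)]
scene hanger_tail [([62.6, 211.4], 0.92), ([233.1, 205.4], 0.88)]
scene hanger_nose [([213.1, 234.6], 0.87), ([108.1, 209.1], 0.87), ([227.0, 249.4], 0.2), ([230.9, 204.0], 0.19)]
scene rail_stand []
scene rail_load []
scene rail_low []Traceback (most recent call last):
  File "<stdin>", line 7, in <module>
ValueError: it knows: dibber, flask, hanger, hanger_blue, hanger_grip, hanger_nose, hanger_run, hanger_tail, jar, pots, rail_load, rail_low, rail_stand
```

View pics/scene.png

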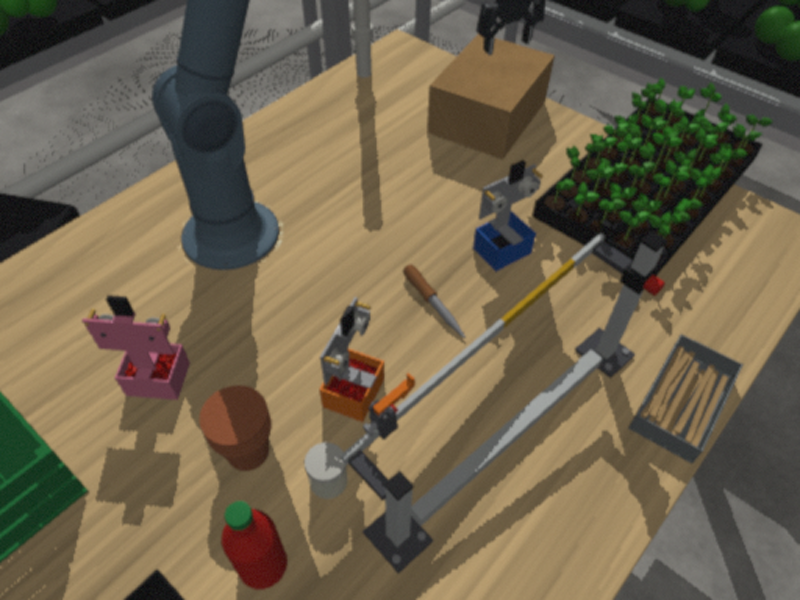

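View pics/top.png

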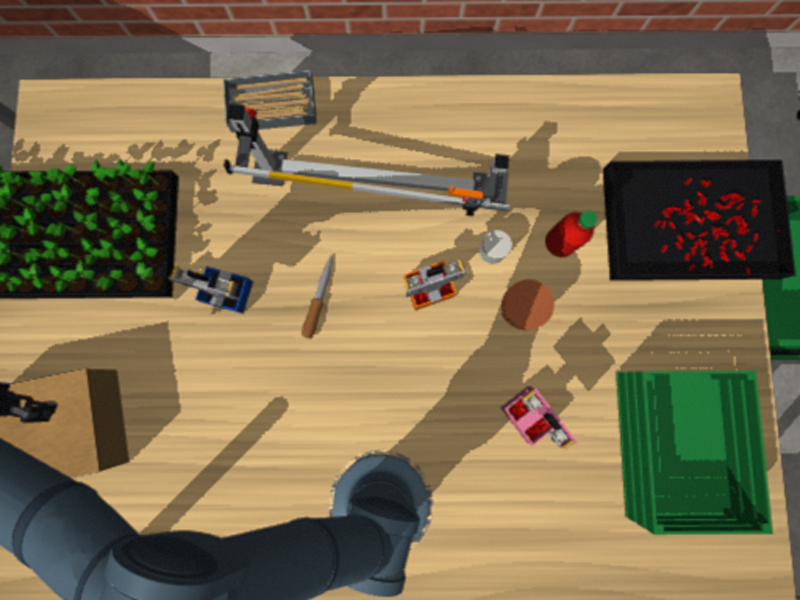

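Run:
```python
from h import *
for c in ["top"]:
    for n in ["hanger","hanger_grip","hanger_run","hanger_tail","hanger_nose","rail_stand","rail_load","rail_low","hanger_blue","flask","pots","dibber","jar"]:
        print(c,n,[(np.round(d["at"],1).tolist(),round(d["confidence"],2)) for d in tip_of(c,n)])
print(read_time_s(),read_tcp_rot(),read_eef_pos())
for c in ["scene","top"]:
    p=camera_params(c);M=np.array(p["camera_from_world"]);print(c,np.array(p["K"])[0],-M[:3,:3].T@M[:3,3],M[:3,:3].round(3).tolist())
```

```text
top hanger [([337.0, 263.9], 0.76), ([275.0, 184.4], 0.75), ([330.6, 199.3], 0.74), ([257.6, 184.0], 0.33)]
top hanger_grip [([277.2, 171.6], 0.78), ([354.6, 273.1], 0.65)]
top hanger_run [([343.6, 268.8], 0.85), ([273.9, 179.6], 0.74)]
top hanger_tail [([258.3, 185.7], 0.94), ([365.7, 281.7], 0.56)]
top hanger_nose [([295.1, 169.3], 0.97), ([334.8, 248.2], 0.55)]
top rail_stand []
top rail_load []
top rail_low []
top hanger_blue [([145.8, 187.5], 0.76)]
top flask [([355.4, 152.2], 0.61)]
top pots [([331.7, 198.8], 0.6)]
top dibber [([202.4, 191.8], 0.73), ([275.6, 172.2], 0.67)]
top jar [([313.4, 156.5], 0.73), ([328.0, 198.9], 0.42)]
1.15 [ 1.80914207e-01  9.83498880e-01 -3.00369890e-05 -2.85908517e-05] [0.2312819  0.60744654 0.25025237]
scene [420.80763375   0.         251.74923535] [ 0.90033837 -0.50450618  0.97973191] [[0.75, 0.661, 0.001], [0.522, -0.591, -0.616], [-0.407, 0.462, -0.788]]
top [374.06323032   0.         252.20430709] [ 0.26236699 -0.03568446  1.2835984 ] [[-0.007, -1.0, -0.003], [-0.988, 0.007, -0.156], [0.156, 0.002, -0.988]]
```

Run:
```python
from h import *
S,T=P("scene"),P("top")
for n,s,t in [("grip",(220.2,205.3),(277.2,171.6)),("run",(224.2,220.9),(273.9,179.6)),("tail",(233.1,205.4),(258.3,185.7)),("nose",(213.1,234.6),(295.1,169.3)),("orig",(223.7,251.1),(275,184.4))]:
    X=tri([(S,s),(T,t)]); print(n,X.round(4),(proj("scene",X)-s).round(1),(proj("top",X)-t).round(1))
a=read_camera("scene");b=read_camera("top")
z=lambda im,x,y,w,h,f:cv2.resize(im[y:y+h,x:x+w],None,fx=f,fy=f,interpolation=cv2.INTER_CUBIC)
A=z(a,190,180,100,120,5);B=z(b,250,155,60,120,5)
save("crop.png",np.hstack([A,B]))
C=z(a,210,140,220,160,3.6);save("rail.png",C)
D=z(b,130,60,210,90,3.8);save("railtop.png",D)
print(read_time_s())
```

```text
grip [ 0.4602 -0.1097  0.2059] [ 1.3 -0.3] [0.9 0.6]
run [ 0.4525 -0.1007  0.1249] [-0.6  0.1] [-0.4 -0.3]
tail [ 0.4346 -0.0507  0.123 ] [-1.   0.2] [-0.6 -0.5]
nose [ 0.4784 -0.1633  0.161 ] [-0.9  0.2] [-0.6 -0.4]
orig [ 0.4553 -0.1125 -0.001 ] [ 0. -0.] [0. 0.]
1.25
```

View pics/crop.png

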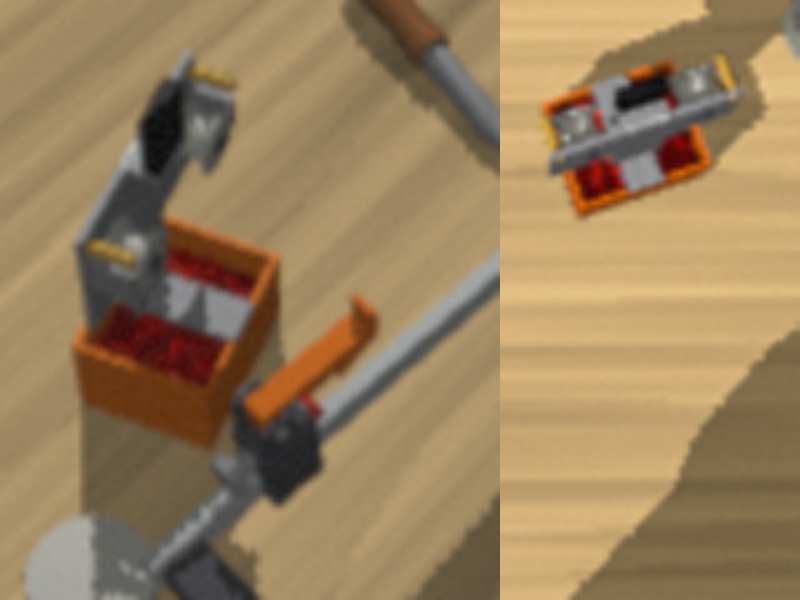

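View pics/rail.png

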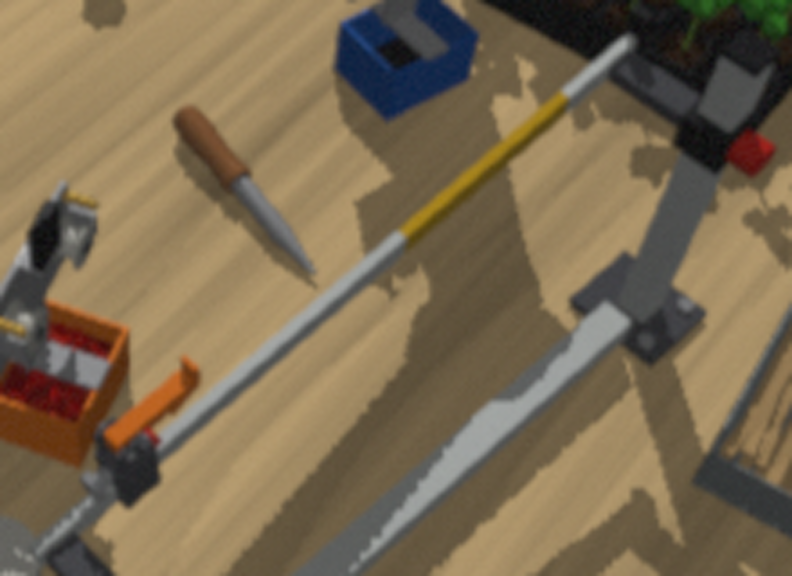

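View pics/railtop.png

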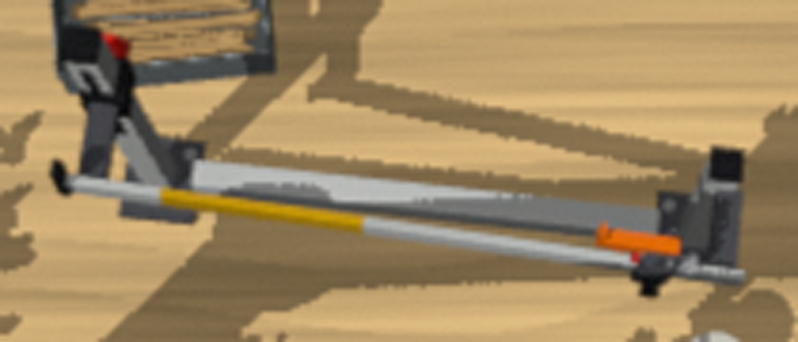

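The scene holds three look-alikes at 800-px scale: pink at scene (140,350), orange at (352,370) and blue at (505,230). The orange one holds red clips and has steel plates, so it is the one meant, and the crop confirms it. Its plate is on the robot's side and its open +x side faces the rail. The yellow length runs from scene (322,206) to (367,167) in native pixels. The catch and red tip are at the low end.

```bash
cat >> h.py <<'E'
from scipy.optimize import least_squares
from scipy.spatial.transform import Rotation as Ro
def yellow(im,roi=None):
    h=cv2.cvtColor(im,cv2.COLOR_RGB2HSV); m=cv2.inRange(h,(20,170,60),(32,255,255))
    if roi: k=np.zeros_like(m);x,y,w,hh=roi;k[y:y+hh,x:x+w]=1;m*=k
    n,l,s,c=cv2.connectedComponentsWithStats(m); i=1+np.argmax(s[1:,4]); v,u=np.nonzero(l==i)
    pts=np.stack([u,v],1).astype(float);ce=pts.mean(0);d=np.linalg.svd(pts-ce,full_matrices=False)[2][0]
    t=(pts-ce)@d; return ce+d*t.min(),ce+d*t.max(),len(pts),np.std((pts-ce)@[-d[1],d[0]])
def quat(yaw,pitch=0,flip=1):
    # tool y = flip*hanger x ; pitch raises the hanger's +y end
    H=Ro.from_euler("z",yaw)*Ro.from_euler("x",pitch); m=H.as_matrix()
    z=-m[:,2];y=flip*m[:,0];return Ro.from_matrix(np.stack([np.cross(y,z),y,z],1)).as_quat()
E
python3 - <<'E'
from h import *
S,T=P("scene"),P("top")
a=yellow(read_camera("scene"));b=yellow(read_camera("top"))
print(a,b)
lo=tri([(S,a[0]),(T,b[1])]);hi=tri([(S,a[1]),(T,b[0])])
if a[0][0]>a[1][0]: lo,hi=tri([(S,a[1]),(T,b[1])]),tri([(S,a[0]),(T,b[0])])
print(lo,hi,np.linalg.norm(hi-lo),np.arctan2(-(hi-lo)[0],(hi-lo)[1]))
for f in(1,-1): print(f,inverse_kinematics([.46,-.11,.40],quat(.36,0,f)),inverse_kinematics([.6,.12,.30],quat(-.08,.1,f)))
E
```

```text
(array([366.17469651, 167.20070895]), array([322.46949143, 205.24159757]), 294, np.float64(1.4925843895857156)) (array([172.81236002, 111.34430866]), array([224.20685832, 118.51800544]), 233, np.float64(1.2864817097587498))
[0.63025652 0.05093175 0.19415683] [0.64824871 0.20381657 0.21295002] 0.15508279655493998 -0.11714580664708327
1 [-0.87451211 -0.17905016  0.92306915  1.83297278  0.1441751   1.41895993
  0.37883009] [-0.75458976  0.29636679  0.65564331  1.68314254 -0.29600078  1.21507529
 -0.0992225 ]
-1 [ 1.02913838 -0.03296767 -0.84576186  1.76630308 -0.0250501   1.39721028
 -2.59361892] [ 0.69297734  0.55253559 -1.23905894  1.61573485  0.4525266   1.2968497
  2.46498444]
```

Run:
```python
from h import *
def look(n,names):
    im=read_camera("wrist"); p=P("wrist"); r={}
    for k in names: r[k]=[(np.round(d["at"],1).tolist(),round(d["confidence"],2)) for d in tip_of("wrist",k)]
    return im,p,r
O=[]
move_ptp([.60,.12,.42],quat(-.1)); 
i1,p1,_=look("r",[]);y1=yellow(i1)
movel([.60,.05,.42],speed=.2);i2,p2,_=look("r",[]);y2=yellow(i2)
print(y1,y2)
ends=lambda y,p:sorted(y[:2],key=lambda uv:onz(p,uv,.2)[1])
e1,e2=ends(y1,p1),ends(y2,p2)
print([tri([(p1,e1[k]),(p2,e2[k])]) for k in(0,1)])
np.save("rail.npy",np.array([p1,p2]))
np.save("railuv.npy",np.array([e1,e2]))
move_ptp([.46,-.08,.42],quat(.36));N=["hanger_grip","hanger_tail","hanger_nose","hanger_run","hanger"]
i3,p3,r3=look("h",N)
movel([.43,-.14,.42],speed=.2);i4,p4,r4=look("h",N)
print(r3,r4,read_time_s())
for n in N:
    if r3[n] and r4[n]: print(n,tri([(p3,r3[n][0][0]),(p4,r4[n][0][0])]))
np.save("hp.npy",np.array([p3,p4]))
save("w.png",np.hstack([cv2.resize(i1,(400,300)),cv2.resize(i3,(400,300))]));cv2.imwrite("w1.png",i1[:,:,::-1]);cv2.imwrite("w3.png",i3[:,:,::-1]);cv2.imwrite("w4.png",i4[:,:,::-1])
```

```text
(array([303.10664816,  75.36924458]), array([292.34738451, 224.16973149]), 1396, np.float64(2.73760774449545)) (array([ 2.96117673e+02, -2.68049888e-01]), array([287.25691934, 161.12390956]), 1526, np.float64(2.7346516430367247))
[array([0.62663286, 0.0520559 , 0.21614484]), array([0.65040481, 0.20411369, 0.17825682])]
{'hanger_grip': [([249.8, 182.8], 0.63)], 'hanger_tail': [([246.9, 124.3], 0.71)], 'hanger_nose': [([39.6, 232.1], 0.97), ([245.9, 212.5], 0.64)], 'hanger_run': [([248.5, 170.6], 0.94)], 'hanger': [([65.4, 202.5], 0.92), ([256.9, 144.9], 0.83)]} {'hanger_grip': [([299.0, 142.5], 0.66), ([1.7, 228.1], 0.64)], 'hanger_tail': [([290.5, 80.6], 0.91)], 'hanger_nose': [([287.4, 179.2], 0.73), ([73.7, 197.2], 0.66)], 'hanger_run': [([290.7, 134.9], 0.69), ([39.9, 205.2], 0.68)], 'hanger': [([285.0, 119.3], 0.87), ([91.5, 176.6], 0.79)]} 6.0833
hanger_grip [ 0.45963252 -0.10656595  0.19902638]
hanger_tail [ 0.43302739 -0.05216932  0.15835742]
hanger_nose [ 0.40407054 -0.06453089  0.47782588]
hanger_run [ 0.45659436 -0.10909031  0.14241678]
hanger [ 0.40130284 -0.05900747  0.46149687]
```

View pics/w.png

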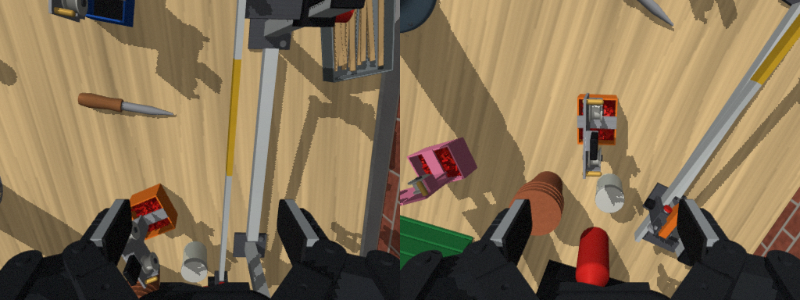

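Run:
```python
from h import *
S,T=P("scene"),P("top");W=np.load("rail.npy");U=np.load("railuv.npy");HP=np.load("hp.npy")
pr=lambda p,X:(lambda q:q[:2]/q[2])(p@np.append(X,1))
obs=[(S,(322.5,205.2),35),(S,(366.2,167.2),195),(T,(224.2,118.5),35),(T,(172.8,111.3),195),(W[0],U[0][0],35),(W[0],U[0][1],195),(W[1],U[1][0],35)]
def railp(v,y):
    x0,y0,yaw,s=v; y=y/1e3; z=.170+(y+.275)*np.tan(s)-.003
    return np.array([x0-y*np.sin(yaw),y0+y*np.cos(yaw),z])
f=lambda v:np.concatenate([pr(p,railp(v,y+(1.5 if y<100 else -1.5)))-uv for p,uv,y in obs])
r=least_squares(f,[.62,.02,-.12,.1],loss="soft_l1");print(r.x,f(r.x).reshape(-1,2).round(1).tolist());np.save("railfit.npy",r.x)
for y in(-275,35,115,195):print(y,railp(r.x,y))
HM={"g":(0,0,.207),"t":(-.0035,.058,.155),"n":(0,-.058,.154),"r":(0,0,.140),"o":(0,0,0)}
ho=[(S,"g",(220.2,205.3)),(S,"r",(224.2,220.9)),(S,"t",(233.1,205.4)),(S,"n",(213.1,234.6)),(S,"o",(223.7,251.1)),
(T,"g",(277.2,171.6)),(T,"r",(273.9,179.6)),(T,"t",(258.3,185.7)),(T,"n",(295.1,169.3)),(T,"o",(275,184.4)),
(HP[0],"g",(249.8,182.8)),(HP[0],"t",(246.9,124.3)),(HP[0],"n",(245.9,212.5)),(HP[0],"r",(248.5,170.6)),(HP[0],"o",(256.9,144.9)),
(HP[1],"g",(299,142.5)),(HP[1],"t",(290.5,80.6)),(HP[1],"n",(287.4,179.2)),(HP[1],"r",(290.7,134.9)),(HP[1],"o",(285,119.3))]
def hp(v,k): return np.append(Ro.from_euler("z",v[2]).as_matrix()[:2,:2]@HM[k][:2]+v[:2],HM[k][2])
g=lambda v:np.concatenate([pr(p,hp(v,k))-uv for p,k,uv in ho])
q=least_squares(g,[.46,-.11,.36],loss="soft_l1");print(q.x,[(o[1],*e) for o,e in zip(ho,g(q.x).reshape(-1,2).round(1).tolist())]);np.save("hfit.npy",q.x)
# residual uncertainty + black tab centroid in wrist pics
for n,p in(("w3",HP[0]),("w4",HP[1])):
    im=cv2.imread(n+".png");u,v=pr(p,hp(q.x,"g")).astype(int)
    m=(im.max(2)<45).astype(np.uint8);m[:v-30]=0;m[v+30:]=0;m[:,:u-25]=0;m[:,u+25:]=0
    nn,l,s,c=cv2.connectedComponentsWithStats(m);i=1+np.argmax(s[1:,4]);print(n,(u,v),s[i],c[i])
im=cv2.imread("w3.png")[100:240,190:310];cv2.imwrite("pics/w3c.png",cv2.resize(im,None,fx=4,fy=4,interpolation=cv2.INTER_CUBIC))
```

```text
[ 0.62351295  0.01152875 -0.12248843  0.10180048] [[-2.1, -0.7], [-1.4, -0.4], [0.5, -0.2], [-0.7, -0.5], [0.2, -3.0], [0.2, 0.6], [0.3, -0.0]]
-275 [ 0.5899128  -0.26141086  0.167     ]
35 [0.62778934 0.04626652 0.19866762]
115 [0.63756393 0.12566713 0.20683991]
195 [0.64733851 0.20506775 0.2150122 ]
[ 0.45649527 -0.10640962  0.32505294] [('g', 1.1, -2.2), ('r', -1.3, -1.1), ('t', -1.9, -7.1), ('n', -1.2, 0.5), ('o', 1.9, -1.4), ('g', -0.2, 1.8), ('r', 1.7, -2.3), ('t', 0.1, -2.1), ('n', -1.4, 1.1), ('o', -1.7, -0.4), ('g', -2.2, 2.0), ('t', 0.7, -0.2), ('n', 2.2, 2.5), ('r', 1.2, -1.9), ('o', -4.4, 2.2), ('g', -2.7, -0.7), ('t', 1.6, 1.6), ('n', 1.4, 1.3), ('r', 0.1, -3.0), ('o', -1.5, -0.4)]
w3 (np.int64(247), np.int64(184)) [243 169  11  36 322] [247.78571429 186.99689441]
w4 (np.int64(296), np.int64(141)) [291 126  14  35 399] [297.22055138 143.13784461]
```

View pics/w3c.png

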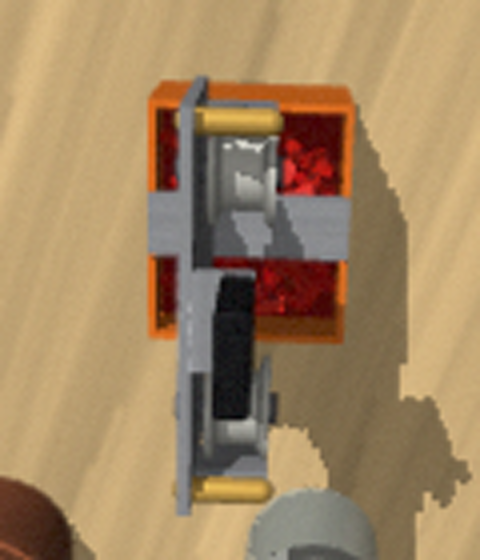

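Run:
```python
from h import *
p=np.load("hp.npy")[0]
F=lambda u,v,z:onz(p,(190+u/4,100+v/4),z)
tl,tr,nl,nr=[F(*a,.178) for a in((180,121),(281,121),(180,490),(271,490))]
print(tl,tr,nl,nr,np.linalg.norm(tr-tl),np.linalg.norm((tl+tr-nl-nr)/2))
d=(tl-nl);print("yaw",np.arctan2(-d[0],d[1]),np.arctan2(*(tr-tl)[1::-1]))
d=(tl+tr-nl-nr);yaw=np.arctan2(-d[0],d[1]);c=(tl+tr+nl+nr)/4+.0015*np.array([np.cos(yaw),np.sin(yaw),0]);print("centre",yaw,c)
print("tab",F(232,364,.225))
a,b,c2,d2=[F(*k,.058) for k in((150,88),(355,95),(150,340),(343,340))];print("caddy",(a+b+c2+d2)/4,np.arctan2(-(a-c2)[0],(a-c2)[1]),np.arctan2(-(b-d2)[0],(b-d2)[1]))
```

```text
[ 0.4237466  -0.06076658  0.178     ] [ 0.44996834 -0.05080925  0.178     ] [ 0.4607854  -0.16646468  0.178     ] [ 0.48675295 -0.15660621  0.178     ] 0.028048675186439033 0.11200452013455878
yaw 0.3370494989772516 0.36291592421891794
centre 0.33583267326351113 [ 0.45672953 -0.10816735  0.178     ]
tab [ 0.45786678 -0.10691041  0.225     ]
caddy [ 0.45786498 -0.10632404  0.058     ] 0.3296819246767527 0.33048659301529276
```

The crop and wrist view agree on the orange hanger: (0.457,-0.107), yaw 0.335, open side towards the rail. Next I grasp it.

Run:
```python
from h import *
yaw=.335;x,y=.4575,-.107
move_gripper(.06)
move_ptp([x,y,.29],quat(yaw))
movel([x,y,.211],speed=.06)
print(read_ft_force(),read_eef_pos())
f0=read_ft_force()
move_gripper(0.0,60);print("gap",read_finger_gap(),read_grasp_force(),read_ft_force())
movel([x,y,.225],speed=.04);print(read_ft_force(),read_finger_gap())
movel([x,y,.335],speed=.12);f=read_ft_force();print(f,"kg",(f0-f)[2]/9.81)
R=np.load("railfit.npy");print(R,read_time_s())
print(onz(P("top"),(145.8,187.5),0))
im=read_camera("scene");save("lift.png",cv2.resize(im[120:300,170:410],None,fx=3.3,fy=3.3,interpolation=cv2.INTER_CUBIC))
```

```text
[-0.50770173  1.44978352  0.46419483] [ 0.45789319 -0.10703923  0.2114114 ]
gap 0.009346189585385536 59.96271550655365 [-1.53977471 -0.1206987   2.43617155]
[ 0.68999637  0.03835878 -7.27465796] 0.009274997134127385
[ 0.30160685 -0.33934203 -7.35614499] kg 0.7971804092608936
[ 0.62351295  0.01152875 -0.12248843  0.10180048] 10.6083
[0.44762719 0.33578284 0.        ]
```

View pics/lift.png

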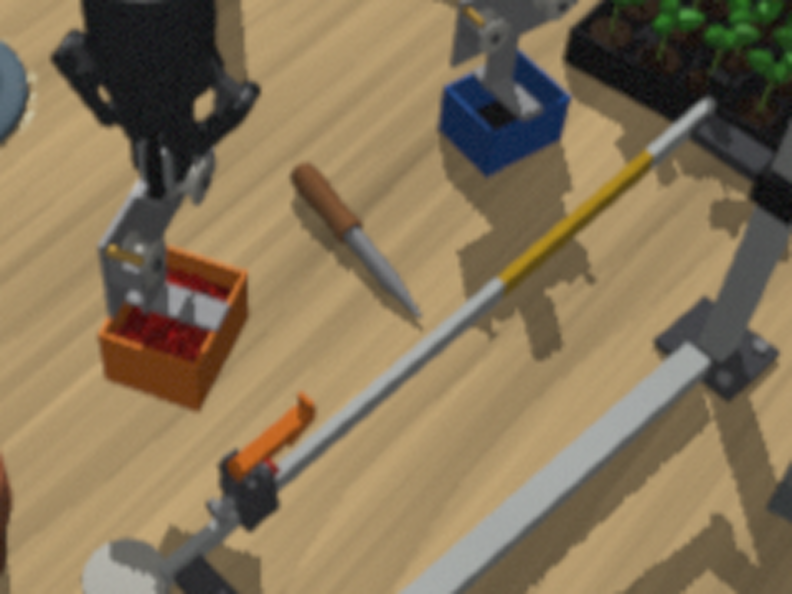

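The hanger is held clear of the bench (caddy near crop (175,320)) and everything else is undisturbed. Next I carry it to the rail and feel for contact.

```bash
cat >> h.py <<'E'
RF=np.load("railfit.npy"); YAW,SL=RF[2],RF[3]
RH=(Ro.from_euler("z",YAW)*Ro.from_euler("x",SL)).as_matrix()
def rail(y,x=0.): # top of rail, stand coordinates in m
    return np.array([RF[0]-y*np.sin(YAW)+x*np.cos(YAW),RF[1]+y*np.cos(YAW)+x*np.sin(YAW),.170+(y+.275)*np.tan(SL)])
E
python3 - <<'E'
from h import *
q=quat(YAW,SL)
tcp=lambda x,h:rail(.115,x)+RH@[0,0,.211-.140]+np.array([0,0,h])
move_ptp(tcp(-.12,.03),quat(YAW)); print(read_time_s(),tcp(0,0))
movel(tcp(-.12,.016),q,speed=.1)
movel(tcp(0,.016),speed=.08);pause(.3)
f0=read_ft_force();print(f0,read_eef_pos()-tcp(0,.016))
h=.016
while h>-.008:
    h-=.001; movel(tcp(0,h),speed=.03);pause(.1); f=read_ft_force()-f0
    if h<.008: print(round(h,4),f.round(2),read_ft_torque().round(2))
    if f[2]>1.5: break
print(read_time_s())
im=read_camera("scene");save("load.png",cv2.resize(im[90:230,270:430],None,fx=4.2,fy=4.2,interpolation=cv2.INTER_CUBIC))
E
```

```text
11.6417 [0.63668234 0.11850584 0.28047233]
[-0.09361843 -0.2037563  -7.23671157] [-1.54874799e-04  1.12634279e-04  8.78985260e-05]
0.008 [ 0.25 -0.23  1.02] [-0.41  0.06 -0.02]
0.007 [1.29 1.15 0.46] [-0.4   0.06  0.04]
0.006 [0.37 0.68 1.38] [-0.38  0.01 -0.  ]
0.005 [ 0.28  0.42 -0.17] [-0.43 -0.01 -0.05]
0.004 [-0.73 -0.35  1.5 ] [-0.48  0.05  0.05]
0.003 [-1.   -0.78  7.67] [-0.63  0.47 -0.04]
18.4333
```

View pics/load.png

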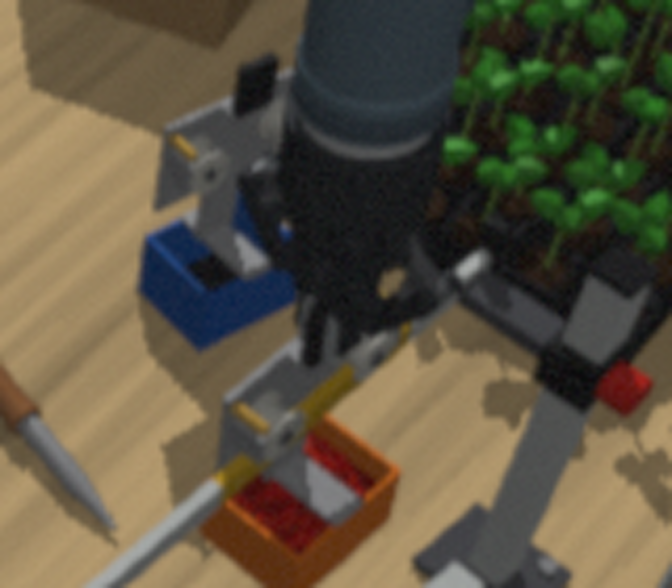

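The front wheel sits near crop (280,430) on the yellow bar and the weight is now supported. The height doesn't yet tell me whether it rests in the groove or on a flange. I'll refit the rail from its full silhouette, using the pictures already taken.

```bash
cat > fit.py <<'E'
from h import *
ims={"scene":cv2.resize(cv2.imread("pics/scene.png"),(512,384),interpolation=cv2.INTER_AREA),"top":cv2.resize(cv2.imread("pics/top.png"),(512,384),interpolation=cv2.INTER_AREA),"w":cv2.imread("w1.png")}
Ps={"scene":P("scene"),"top":P("top"),"w":np.load("rail.npy")[0]}
M={}
for k,im in ims.items():
    m=cv2.inRange(cv2.cvtColor(im,cv2.COLOR_BGR2HSV),(18,120,40),(34,255,255))
    s=cv2.inRange(cv2.cvtColor(im,cv2.COLOR_BGR2HSV),(20,170,60),(32,255,255))
    n,l,st,c=cv2.connectedComponentsWithStats(s);i=1+np.argmax(st[1:,4]);M[k]=cv2.resize((l==i).astype(np.uint8)*255,None,fx=4,fy=4,interpolation=cv2.INTER_LINEAR)>127
def hull(p,v):
    x0,y0,yaw,s=v[:4];pts=[]
    for y in(.035,.195):
        for x in(-.004,.004):
            for d in(0,-.020):
                X=[x0-y*np.sin(yaw)+x*np.cos(yaw),y0+y*np.cos(yaw)+x*np.sin(yaw),.170+(y+.275)*np.tan(s)+d,1];q=p@X;pts.append(q[:2]/q[2]*4+1.5)
    return cv2.convexHull(np.array(pts,np.float32))
def cost(v,ks=("scene","top","w"),pr=0):
    c=0
    for k in ks:
        a=np.zeros(M[k].shape,np.uint8);cv2.fillConvexPoly(a,np.round(hull(Ps[k],v)*16).astype(np.int32),1,shift=4)
        iou=(a.astype(bool)&M[k]).sum()/(a.astype(bool)|M[k]).sum();c+=1-iou
        if pr:print(k,round(iou,3))
    return c
from scipy.optimize import differential_evolution as DE
B=[(.605,.64),(-.01,.03),(-.16,-.09),(.07,.13)]
for ks in(("scene","top","w"),("scene","w"),("top","w"),("scene","top")):
    r=DE(cost,B,args=(ks,),seed=1,maxiter=60,popsize=12,polish=False);v=r.x
    y=.115;print(ks,v.round(4),r.fun.round(3),"load",np.round([v[0]-y*np.sin(v[2]),v[1]+y*np.cos(v[2]),.17+.39*np.tan(v[3])],4));cost(v,pr=1)
print("old",RF);cost(RF,pr=1)
E
python3 fit.py; python3 -c "
from h import *
print(rail(.115),read_eef_pos())"
```

```text
('scene', 'top', 'w') [ 0.6245  0.0108 -0.1192  0.1011] 0.503 load [0.6382 0.125  0.2095]
scene 0.743
top 0.833
w 0.92
('scene', 'w') [ 0.6243  0.0103 -0.1209  0.0987] 0.326 load [0.6382 0.1245 0.2086]
scene 0.745
top 0.822
w 0.929
('top', 'w') [ 0.6242  0.0102 -0.1199  0.1035] 0.235 load [0.638  0.1244 0.2105]
scene 0.728
top 0.838
w 0.927
('scene', 'top') [ 0.6256  0.0143 -0.1168  0.1025] 0.407 load [0.639  0.1286 0.2101]
scene 0.75
top 0.843
w 0.843
old [ 0.62351295  0.01152875 -0.12248843  0.10180048]
scene 0.72
top 0.795
w 0.874
[0.63756393 0.12566713 0.20983991] [0.63700981 0.11839165 0.28441514]
```

```bash
cat > pose.py <<'E'
from h import *
im=read_camera("scene");p=P("scene")
h=cv2.cvtColor(im,cv2.COLOR_RGB2HSV);m=cv2.inRange(h,(6,150,60),(17,255,255));m[:, :300]=0;m[:, 400:]=0;m[:170]=0;m[260:]=0
n,l,st,c=cv2.connectedComponentsWithStats(m);print(st[1:][st[1:,4]>30].tolist())
red=cv2.inRange(h,(0,140,50),(4,255,255))[170:260,300:400]
pts=np.argwhere(m)[:,::-1]; H=cv2.convexHull(pts.astype(np.int32))
tgt=np.zeros((384*4,512*4),np.uint8);cv2.fillConvexPoly(tgt,np.round((H*4+1.5)*16).astype(np.int32),1,shift=4)
t=tgt.astype(bool)
def pose(v): # stand x offset, y, height of run above the rail, pitch
    R=(Ro.from_euler("z",YAW)*Ro.from_euler("x",v[3])).as_matrix(); return R,read0-R@[0,0,.211]+R0@[v[0],v[1],0]+[0,0,v[2]]
read0=read_eef_pos();R0=Ro.from_euler("z",YAW).as_matrix()
def pj(X): q=p@np.append(X,1);return q[:2]/q[2]
def cost(v):
    R,o=pose(v);a=np.zeros_like(tgt)
    pt=np.array([pj(o+R@[x,y,z]) for x in(-.038,.038) for y in(-.046,.046) for z in(0,.058)],np.float32)
    cv2.fillConvexPoly(a,np.round((cv2.convexHull(pt)*4+1.5)*16).astype(np.int32),1,shift=4);a=a.astype(bool);return 1-(a&t).sum()/(a|t).sum()
from scipy.optimize import differential_evolution as DE
for f in(0,.05,.1,.12): 
    r=DE(lambda w:cost([w[0],w[1],w[2],f]),[(-.012,.012),(-.02,.02),(-.012,.012)],seed=1,maxiter=30,polish=False);print("pitch",f,r.x.round(4),round(r.fun,4),"as held:",round(cost([0,0,0,f]),4))
for f in(0,.1):
    R,o=pose([0,0,0,f]);print(f,[(np.array(pj(o+R@X))).round(1).tolist() for X in([.01,-.038,.152],[.01,.038,.152],[.012,-.056,.176],[-.015,-.056,.176])])
print("seen hubs",(270+287/4.2,90+430/4.2),(270+375/4.2,90+350/4.2),"pin",(270+265/4.2,90+431/4.2),(270+236/4.2,90+407/4.2))
E
python3 pose.py
```

```text
[[318, 188, 47, 46, 648]]
pitch 0 [0.0032 0.0194 0.0019] 0.1903 as held: 0.4248
pitch 0.05 [-0.0008  0.0198 -0.0115] 0.1682 as held: 0.3377
pitch 0.1 [-0.0012  0.0099 -0.0115] 0.1684 as held: 0.2382
pitch 0.12 [-0.0006  0.0061 -0.0115] 0.1692 as held: 0.2247
0 [[335.1, 192.6], [356.4, 176.1], [332.1, 190.5], [323.1, 183.6]]
0.1 [[336.6, 192.2], [358.3, 173.8], [332.8, 191.2], [323.9, 184.3]]
seen hubs (338.3333333333333, 192.38095238095238) (359.2857142857143, 173.33333333333331) pin (333.0952380952381, 192.61904761904762) (326.1904761904762, 186.9047619047619)
```

Pitch agrees with the rail, but height alone leaves groove or flange open. A gentle sideways feel will tell: the groove walls stop it within about ±2 mm.

Run:
```python
from h import *
b=read_eef_pos();ex=RH[:,0];tgt=rail(.115)+RH@[0,0,.071]+np.array([0,0,.0035])
def F(n=6):
    v=[]
    for _ in range(n): pause(.03);v.append(read_ft_force())
    return np.mean(v,0)
movel(tgt,speed=.02);f0=F();print(f0.round(2),read_ft_torque().round(2))
lim={}
for s in(1,-1):
    for k in range(1,12):
        d=s*k*.0006;movel(tgt+d*ex,speed=.02);f=F(3);l=(f-f0)@ex
        print(round(d*1e3,1),round(l,2),f[2].round(2),end=" | ")
        if abs(l)>5: break
    print();lim[s]=d;movel(tgt,speed=.03)
print(lim,F().round(2),read_time_s())
```

```text
[-0.84 -0.74  0.9 ] [-0.62  0.29 -0.03]
0.6 -1.43 2.9 | 1.2 -3.18 4.75 | 1.8 -4.16 6.1 | 2.4 -4.87 5.97 | 3.0 -5.71 7.03 | 
-0.6 0.52 3.43 | -1.2 3.18 2.76 | -1.8 5.94 1.01 | 
{1: 0.0029999999999999996, -1: -0.0018} [ 1.76 -1.44  4.59] 22.4833
```

Run:
```python
from h import *
ex=RH[:,0];tgt=rail(.115)+RH@[0,0,.071]+np.array([0,0,.0035])
def F(n=6):
    v=[]
    for _ in range(n): pause(.02);v.append(read_ft_force())
    return np.mean(v,0)
for k in range(8):
    f=F(5);print("z",round(k*.3,1),f.round(2),end=" ")
    if f[2]<-4.5: break
    tgt=tgt+[0,0,.0003];movel(tgt,speed=.02)
print();f0=F();lim={}
for s in(1,-1):
    for k in range(1,9):
        d=s*k*.0008;movel(tgt+d*ex,speed=.03);f=F(4);l=(f-f0)@ex
        print(round(d*1e3,1),round(l,2),f[2].round(2),end=" | ")
        if abs(l)>4: break
    print();lim[s]=d;movel(tgt,speed=.04)
print(lim,F().round(2),read_eef_pos()-rail(.115)-RH@[0,0,.071],read_time_s())
```

```text
z 0.0 [ 1.57 -1.47  4.94] z 0.3 [ 1.66 -1.9   4.05] z 0.6 [ 1.92 -1.43  2.55] z 0.9 [ 2.23 -1.52  0.59] z 1.2 [ 3.32 -1.34 -1.79] z 1.5 [ 1.4  -0.68 -3.69] z 1.8 [ 0.27  0.24 -6.42] 
0.8 0.08 -7.5 | 1.6 -0.77 -6.86 | 2.4 -0.74 -7.05 | 3.2 -1.49 -7.15 | 4.0 -3.74 -5.39 | 4.8 -5.89 -4.54 | 
-0.8 -0.2 -7.14 | -1.6 -0.59 -7.24 | -2.4 -0.05 -7.37 | -3.2 0.48 -7.29 | -4.0 2.46 -7.54 | -4.8 4.16 -7.51 | 
{1: 0.0048000000000000004, -1: -0.0048000000000000004} [ 0.06 -0.12 -6.78] [-0.00127231  0.0002668   0.00444862] 29.1
```

The play is symmetric at ±3.4 mm with walls on both sides, so the wheels are centred over the rail. Next I lower until it carries the weight, release, and watch it roll.

Run:
```python
from h import *
t=rail(.115)+RH@[0,0,.071]+np.array([0,0,.0052])
def F(n=4):
    v=[]
    for _ in range(n): pause(.02);v.append(read_ft_force())
    return np.mean(v,0)
for k in range(10):
    f=F()
    if f[2]>-1.6: break
    t=t-[0,0,.0003];movel(t,speed=.02)
print(k,f.round(2))
move_gripper(.07,20);print(F(2).round(2),read_time_s())
movel(t+RH@[0,0,.06],speed=.2)
def org(): 
    im=read_camera("scene");m=cv2.inRange(cv2.cvtColor(im,cv2.COLOR_RGB2HSV),(6,150,60),(17,255,255));m[:,:150]=0;m[:150]=0
    n,l,s,c=cv2.connectedComponentsWithStats(m);i=1+np.argmax(s[1:,4]);return c[i].round(1).tolist(),int(s[i,4])
for _ in range(8):
    print(round(read_time_s(),2),org());pause(.25)
```

```text
6 [-1.97 -0.68 -1.12]
[ 0.2  -0.28 -0.07] 31.7083
32.16 ([327.0, 228.8], 646)
32.46 ([322.1, 233.5], 651)
32.76 ([317.4, 237.8], 640)
33.06 ([312.7, 242.6], 643)
33.36 ([307.3, 247.3], 631)
33.66 ([302.9, 252.0], 636)
33.96 ([297.6, 256.3], 621)
34.26 ([292.6, 261.4], 622)
```

```bash
cat > push.py <<'E'
from h import *
SL2=.113;R2=(Ro.from_euler("z",YAW)*Ro.from_euler("x",SL2)).as_matrix();Q2=quat(YAW,SL2);ey=R2[:,1]
def rail2(y): p=rail(y,.003);p[2]=.170+(y+.275)*np.tan(SL2);return p
def tp(y,h=.012): return rail2(y)+R2@[0,.011,h+.019]  # front edge of the closed fingers at stand y
def F(n=3):
    v=[]
    for _ in range(n): pause(.015);v.append(read_ft_force())
    return np.mean(v,0)@ey
E
python3 - <<'E'
from push import *
move_gripper(0.0,40)
move_ptp(tp(.06,.07),Q2)
def org(): 
    im=read_camera("scene");m=cv2.inRange(cv2.cvtColor(im,cv2.COLOR_RGB2HSV),(6,150,60),(17,255,255));m[:,:150]=0;m[:150]=0
    n,l,s,c=cv2.connectedComponentsWithStats(m);i=1+np.argmax(s[1:,4]);return c[i].round(1)
a=org();pause(.6);b=org();print(a,b,read_time_s())
p=P("scene")
for n,o in(("hanger_tail",[-.0035,.058,.015]),("hanger_run",[0,0,0]),("hanger_nose",[0,-.058,.014])):
    for d in tip_of("scene",n):
        e=lambda y:(lambda q:q[:2]/q[2])(p@np.append(rail2(y)+R2@o,1))-d["at"]
        r=least_squares(lambda v:e(v[0]),[-.1]);print(n,round(d["confidence"],2),"centre y",r.x.round(4),"px off",np.linalg.norm(e(r.x[0])).round(1))
print(read_time_s())
E
```

```text
[287.2 266.2] [287.1 266.2] 36.2833
hanger_tail 0.86 centre y [-0.0924] px off 2.8
hanger_tail 0.83 centre y [-0.4613] px off 162.8
hanger_run 0.91 centre y [-0.3652] px off 146.8
hanger_run 0.65 centre y [-0.0936] px off 1.1
hanger_run 0.37 centre y [-0.1438] px off 5.2
hanger_nose 0.69 centre y [-0.0893] px off 1.1
hanger_nose 0.68 centre y [-0.2774] px off 133.0
36.4333
```

It is at rest at the catch with its centre at stand y ≈ -0.092. Next I push by feel.

Run:
```python
from push import *
movel(tp(.0,.03),Q2,speed=.25);movel(tp(.0),speed=.12);pause(.15)
f0=F(8);y=-.018;movel(tp(y),speed=.06);log=[];c=None
while read_time_s()<56:
    y-=.0015 if c is None else (.0012 if c-y<.022 else .0006)
    movel(tp(y),speed=.02);f=F(3)-f0
    log.append((round(y*1e3,1),round(float(f),1)))
    if c is None and f>1.8: c=y;print("contact",y)
    if c is None and y<-.060: print("none");break
    if c and f>(10 if c-y>.022 else 17): 
        print("firm" );break
print(log,c-y if c else None,read_time_s(),read_eef_pos()-tp(y))
```

```text
contact -0.03150000000000001
firm
[(-19.5, 0.0), (-21.0, -0.4), (-22.5, 0.3), (-24.0, 0.3), (-25.5, 0.2), (-27.0, 0.1), (-28.5, 0.2), (-30.0, 0.2), (-31.5, 2.4), (-32.7, 4.2), (-33.9, 3.9), (-35.1, 4.6), (-36.3, 4.6), (-37.5, 4.5), (-38.7, 5.1), (-39.9, 5.4), (-41.1, 5.6), (-42.3, 5.6), (-43.5, 6.0), (-44.7, 6.6), (-45.9, 7.1), (-47.1, 3.6), (-48.3, 0.1), (-49.5, 0.1), (-50.7, 0.2), (-51.9, -0.1), (-53.1, 0.5), (-54.3, -0.3), (-54.9, -0.2), (-55.5, 0.3), (-56.1, 0.3), (-56.7, 1.0), (-57.3, 1.9), (-57.9, 3.0), (-58.5, 3.2), (-59.1, 3.3), (-59.7, 2.7), (-60.3, 3.3), (-60.9, 3.9), (-61.5, 5.5), (-62.1, 5.8), (-62.7, 6.5), (-63.3, 7.1), (-63.9, 8.5), (-64.5, 8.6), (-65.1, 9.7), (-65.7, 10.1)] 0.03420000000000006 52.0083 [0.00070539 0.00472565 0.00060167]
```

Run:
```python
from push import *
y=-.0657;log=[]
for k in range(7):
    f=F(4);log.append((round(y*1e3,1),round(float(f),1),round(float((read_eef_pos()-tp(0))@ey*1e3),2)))
    if f>14.5: break
    y-=.0008;movel(tp(y),speed=.02)
print(log,read_time_s())
im=read_camera("scene");save("cat.png",np.hstack([cv2.resize(im[190:290,200:300],None,fx=5.5,fy=5.5,interpolation=cv2.INTER_CUBIC)]))
for k in range(1): print(read_time_s())
```

```text
[(-65.7, 9.7, -61.29), (-66.5, 11.0, -61.34), (-67.3, 11.3, -61.36), (-68.1, 12.6, -61.37), (-68.9, 13.3, -61.4), (-69.7, 14.2, -61.43), (-70.5, 15.5, -61.45)] 53.975
54.025
```

View pics/cat.png

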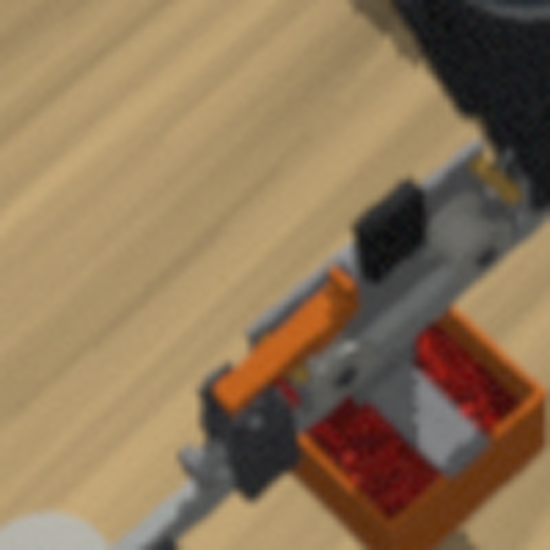

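The position holds at -61.4 mm while the force climbs to 15 N, so it is firm. The picture shows the nose at the red tip (crop (290,390)) and the catch lying over the front pin. Next I back off and check that it stays.

Run:
```python
from push import *
def org(): 
    im=read_camera("scene");m=cv2.inRange(cv2.cvtColor(im,cv2.COLOR_RGB2HSV),(6,150,60),(17,255,255));m[:,:150]=0;m[:150]=0
    n,l,s,c=cv2.connectedComponentsWithStats(m);i=np.argsort(-s[1:,4])[:2]+1;return c[i].round(2).tolist(),s[i,4].tolist()
print(org())
movel(tp(-.055),speed=.03);movel(tp(-.02),speed=.1);print(org())
movel(tp(-.01,.12),speed=.2);print(org(),F(5),read_time_s());pause(.6);print(org())
p=P("scene")
for n,o in(("hanger_tail",[-.0035,.058,.015]),("hanger_run",[0,0,0])):
    for d in tip_of("scene",n):
        e=lambda y:(lambda q:q[:2]/q[2])(p@np.append(rail2(y)+R2@o,1))-d["at"]
        r=least_squares(lambda v:e(v[0]),[-.1])
        if np.linalg.norm(e(r.x[0]))<8: print(n,r.x)
sign_off();print(read_time_s())
```

```text
([[278.84, 274.49], [252.19, 252.05]], [583, 236])
([[278.78, 274.44], [252.13, 252.01]], [591, 236])
([[278.71, 274.52], [252.14, 252.04]], [589, 234]) -0.1250650980228832 56.1167
([[278.76, 274.48], [252.18, 251.99]], [588, 235])
hanger_tail [-0.12908737]
hanger_run [-0.12051578]
the job is handed in; nothing more can be done
the job is handed in; nothing more can be done
```

The orange caddy is hung on the rail, rolled down to the catch by itself, and was pushed through the catch until firm against the red stop tip (about 15 N). It stayed put when I took the hand away, and I handed the job in at about 57 s; the catch being dropped behind the front pin I judged from the push forces and one picture.

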